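# Draw the tongued cover plate from the leaning stack and set it on the sloping rest

### The job

Four aluminium cover plates lean in a stack against the blue screw bin: draw out the one with the tongue on its top edge so that the three others stay leaning against the bin and do not topple, and set it, tongue up, on the sloping grey work rest: foot on the steel ledge, back flat against the face, roughly centred side to side, then let go of it. The ledge is clamped at a different height each time, so feel for it: do not let the plate drop or slide down onto it, nor jam it down hard, and leave the jar, the steel block and the lock housing alone.

Things in the scene. Friction and masses are not known exactly. Their poses are not given: they have to be found in the camera images.
- tongue (a point): Grip point on the tongue of the wanted aluminium plate (10 mm thick, about 0.31 kg): body 90 mm wide and 100 mm tall like its neighbours, above it a centred tongue 46 mm wide reaching 160 mm above the foot. Point mid-thickness, mid-width, 138 mm above the foot. Axes: x out of the plate's face, away from the bin; y across its width; z up along the plate.
- plate_foot (a point): Centre of the lower edge face of the tongued plate (mid-thickness, mid-width); axes as for the tongue.
- tongued: The tongued plate; same point and axes as its foot. The plates stand on the bench and lean 0.28 rad (16 degrees) from upright, tops towards the robot, parallel and touching face to face. The tongued one is in any of the three places nearest the bin, so at least one plate leans on it; only its tongue rises above the others.
- plain_a: A plain aluminium cover plate without a tongue: 90 mm wide, 100 mm tall, 10 mm thick, about 0.24 kg, in the leaning stack. Origin at the centre of its lower edge face; x out of the plate away from the bin, y across its width, z up along the plate. It must stay leaning in the stack.
- plain_b: A plain aluminium cover plate without a tongue: 90 mm wide, 100 mm tall, 10 mm thick, about 0.24 kg, in the leaning stack. Origin at the centre of its lower edge face; x out of the plate away from the bin, y across its width, z up along the plate. It must stay leaning in the stack.
- plain_c: A plain aluminium cover plate without a tongue: 90 mm wide, 100 mm tall, 10 mm thick, about 0.24 kg, in the leaning stack. Origin at the centre of its lower edge face; x out of the plate away from the bin, y across its width, z up along the plate. It must stay leaning in the stack.
- bin: Fixed blue plastic bin of screws, 120 mm deep, 150 mm wide, 80 mm high, whose far outer wall (the side away from the robot) carries the stack. Origin on the bench under the outside of that wall, at its middle; x away from the wall through the stack, z up; the bin reaches to x = -120 mm.
- rest_face (a point): Middle of the lower edge of the sloping face (on its surface) of the work rest. The face is flat, 120 mm wide, 118 mm long up the slope, 0.45 rad (26 degrees) from upright, top towards the robot. x points square out of the face, y across it, z up the slope. A plate standing properly has its foot on the ledge and its back on the face: its foot point is then at x = 5 mm.
- rest: The fixed rest with its face and ledge; origin on the bench, 12 mm under the face's lower edge; z up. The steel ledge, 110 mm wide, stands 26 mm square out of the face without a lip; it is sprung, giving 5 mm (2.5 N per mm) before it is hard. Its upper side is clamped anywhere from 10 to 45 mm up the slope from the face's lower edge; this is not reported: feel or look for it.
- jar_mid (a point): Bystander: a loose upright jar, 60 mm in diameter, 85 mm high, beside the rest. Point at its centre, half-way up.
- block_mid (a point): Bystander: a loose notched steel block, 60 by 60 by 45 mm, on the bench in front of the stack. Point half-way up, near its centre.
- housing_mid (a point): Bystander: a loose open lock housing of aluminium, 150 by 46 by 34 mm, lying between and beyond the stack and the rest. Point half-way up at its centre.
Mind the look-alikes: they are no part of the job. Leave any yellow look-alike of the tongued alone. Leave any brown or green look-alike of the plain_c alone.

How it is judged:
By the outcome, as a careful person would: the job done as asked, in the order asked, and still so for the second after the job is handed in, with the robot touching nothing.
It also fails if it takes over 58 s, if anything falls off the work surface, if the arm or the gripper's body presses on something with over 40 N, if the wrist force passes 120 N, or if a joint passes its speed limit or range.

### The arm

A 7-joint arm with a two-finger parallel gripper is mounted at the origin on the work surface. World frame = base frame: x ahead of the robot, y to its left, z up, the work surface at z = 0. Lengths are in m, angles in rad, forces in N, time in s.
With the tool pointing down it reaches from about 0.425 to 0.875 m from the base axis. Payload 8.4 kg.
Tool frame: the origin (TCP) lies between the finger pads; the fingertips stand arm.tip_reach ahead of it and the grasp point (between the pads) lies 5 mm behind it (arm.tip_reach is the distance from the TCP to the fingertips, in m); z points along the fingers, y is the line along which they close (so a half turn about z gives the same grasp; the last joint's range is limited). The gripper opens to 85 mm and grips with 20 to 120 N. Pads are 22 mm wide; open, the fingers measure 114 mm over their backs; the gripper's body (76 mm by 85 mm) begins 54 mm behind the grasp point. The pads swing forward as they close: fully open they stand 13 mm farther back than shut.
Start: joints at [1.077, 0.333, 0.04, 1.465, -0.013, 1.343, -0.059], TCP at [0.25, -0.6, 0.245] pointing down, gripper open.
Joint ranges: [-2.58, 2.58], [-0.38, 2.09], [-1.3, 1.39], [0.25, 2.4], [-1.5, 4.64], [0.08, 2.09], [-2.65, 2.65]. Speed limits (rad/s): [2.22, 2.22, 2.79, 2.79, 3.14, 3.14, 3.14].

### API

Orientations are given as a rotation vector (axis times angle).
In Python, from plant import arm, optics gives the robot as it stands.
- The arm moves only by the shell command python3 -m crank 'ROWS' [OPENING]. ROWS is JSON, a list of rows, each an object of numbers: "dx", "dy", "dz": the shift along the tool's x, y, z in mm; "twist": the turn about the tool's z in degrees. A call has exactly 5 rows; each row shifts and turns the commanded pose from where the row before left it, along the tool's axes as they then stand; what a row does not reach is not made up. A row lasts 1/12 s, in which the tool goes at most 41.7 mm and 7.16 degrees, less where a joint would pass 70% of its speed; a pose out of reach is approached as far as the arm can. A call with a gripper value outside its range is refused whole. OPENING is the opening, from -1 (shut) to 1 (fully open), so that 0 is half open, set as the call begins (- or left out, the last holds). The fingers move at their own pace and stop on an object; the grip force is fixed at half the most. Time passes only in rows, so rows that do not move let the fingers close, or fill a call up. It gives the time, the measured TCP pose, the force, the opening and the grip force at its end, in the units of the state.
- arm.get_state(): the state, without advancing time (a new reading comes with each control period).
- optics.capture(name): name is "scene" or "top" or "wrist"; returns the picture (420x560x3 uint8, red, green, blue); there is no depth.
- optics.camera_info(name): a dict with "fovy" (degrees; the focal length in pixels is half the picture's height over the tangent of half this angle, whatever the lens; pixels are square), "cx", "cy" (the principal point, pixels), "view" (4x4, takes a point from world to camera coordinates). Camera axes: x right, y up, looking along -z (the intrinsics and any distortion apply to the point x, -y, -z); pixel columns grow to the right and rows downward; lengths in m; the calibration is good to about 2 mm. The wrist camera is an equidistant fisheye: a pixel r from the principal point sees the ray r / f radians off the axis. A picture is of the moment at which its call begins: read the wrist's pose just before it. camera_info takes no time and is no camera call; for the wrist camera it gives the pose at the moment of the call.
- arm.job_done(): hands the job in; it is judged then, once.
The state is a dict: "time": time; "joints": joint angles; "joint_vel": joint speeds; "tau": joint torques, N m; "tool_pos": TCP position; "eef_rot": TCP orientation; "wrist_force": force on the tool from outside, world axes, zero at the start; "torque": the same for the moment, N m; "gripper_width": finger opening in m; "finger_force": force on a finger pad.
Only numpy, scipy, OpenCV 4.12 (cv2) and the standard library are available. Lean on these libraries where they do the work, as an engineer would, in place of code of your own. Each camera call takes 0.05 s, during which the arm holds its last target. There are 200 camera calls.

## Working session

There is one attempt and no reset: what is moved stays moved. The work goes in short steps, Python scripts to look and compute and a shell command to move; the robot and the scene stay as the last step left them, time stands still between calls to the robot, and variables do not carry over. Pictures are saved under pics/ and viewed, at most 10 in all, crops included, and the job is handed in when it is done.

```bash
ls; mkdir -p pics; python3 - <<'E'
from plant import arm, optics
import cv2, numpy as np
s=arm.get_state(); print(s, arm.tip_reach)
a=optics.capture("scene"); b=optics.capture("top")
cv2.imwrite("pics/scene.png",a[...,::-1]); cv2.imwrite("pics/top.png",b[...,::-1])
for n in ("scene","top","wrist"): print(n,{k:np.round(v,4).tolist() if k=="view" else v for k,v in optics.camera_info(n).items()})
E
```

```text
pics
{'time': 0.0, 'joints': array([ 1.07678781,  0.33391966,  0.03986458,  1.46625158, -0.0133695 ,
        1.34328762, -0.05848617]), 'joint_vel': array([ 0.0015936 , -0.00131175, -0.00129727,  0.00022297, -0.00110669,
        0.00057533,  0.00085543]), 'tau': array([-2.93194717e-04, -6.58552623e+01,  1.36482943e+00, -4.05565953e+01,
        1.65018160e-02,  1.24706820e-02, -1.40266252e-04]), 'tool_pos': array([ 0.2498203 , -0.59961985,  0.2444251 ]), 'eef_rot': array([-3.07906818e+00, -6.15861466e-01,  7.00271179e-04]), 'wrist_force': array([-0.31473457, -0.8432147 ,  0.76682447]), 'torque': array([ 0.02944427, -0.03107833,  0.00977263]), 'finger_force': 0.0, 'gripper_width': 0.0850369913015065} 0.014
scene {'fovy': 52.76748562044373, 'cx': 280.61433603269256, 'cy': 212.3898538188557, 'view': [[-0.531, 0.8471, -0.0239, 0.4264], [-0.4858, -0.2812, 0.8276, 0.1637], [0.6943, 0.451, 0.5608, -1.3391], [0.0, 0.0, 0.0, 1.0]]}
top {'fovy': 53.951473640627455, 'cx': 277.24196634466205, 'cy': 210.10227367876936, 'view': [[-0.1081, -0.9941, -0.0002, -0.0717], [0.9711, -0.1057, 0.214, -0.6129], [-0.2128, 0.0229, 0.9768, -0.8484], [0.0, 0.0, 0.0, 1.0]]}
wrist {'fovy': 65.70646984690485, 'cx': 282.75036880868095, 'cy': 205.19117010519494, 'view': [[0.385, -0.9229, -0.0013, -0.6492], [0.8723, 0.3644, -0.326, 0.0414], [0.3014, 0.1244, 0.9454, -0.3817], [0.0, 0.0, 0.0, 1.0]]}
```

View pics/scene.png

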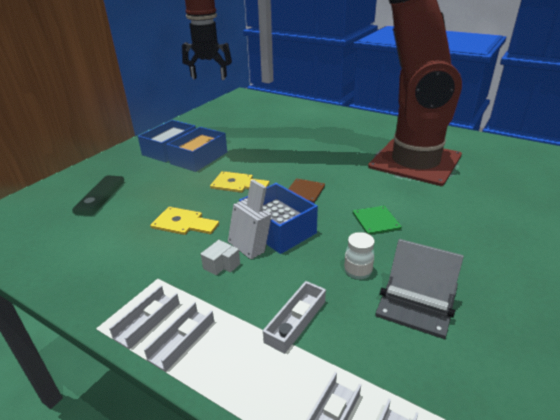

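View pics/top.png

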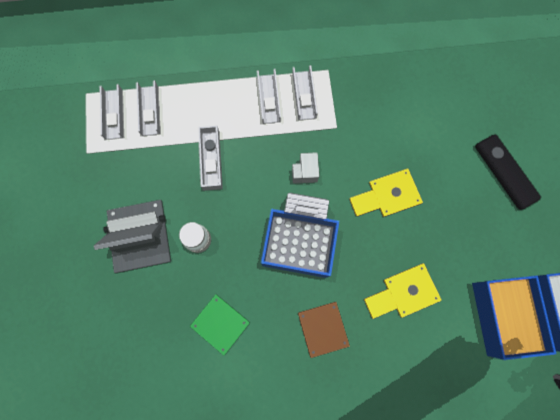

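Candidates for the tongued plate are the aluminium tongue in the leaning stack (scene 258,195; top about 306,205) and two yellow look-alikes lying flat (scene 180,220 and 233,181). I choose the one in the stack. Next I check it in a close crop.

```bash
cat > h.py <<'E'
import numpy as np, cv2
from plant import arm, optics
from scipy.spatial.transform import Rotation as R
def ray(n,u,v,info=None):
    c=info or optics.camera_info(n); V=np.array(c["view"]); f=210/np.tan(np.radians(c["fovy"]/2))
    p=np.array([(u-c["cx"])/f,(v-c["cy"])/f])
    if n=="wrist":
        r=np.linalg.norm(p); d=np.array([*(p/r*np.sin(r)),np.cos(r)])
    else: d=np.array([*p,1.])
    d=d/np.linalg.norm(d)*[1,-1,-1]
    return -V[:3,:3].T@V[:3,3], V[:3,:3].T@d
def onz(n,u,v,z,info=None):
    o,d=ray(n,u,v,info); return o+d*(z-o[2])/d[2]
def proj(n,P,info=None):
    c=info or optics.camera_info(n); V=np.array(c["view"]); f=210/np.tan(np.radians(c["fovy"]/2))
    q=V[:3,:3]@np.array(P)+V[:3,3]; q=q*[1,-1,-1]
    if n=="wrist":
        r=np.linalg.norm(q[:2]); t=np.arctan2(r,q[2]); k=f*t/r
    else: k=f/q[2]
    return np.array([c["cx"]+k*q[0],c["cy"]+k*q[1]])
def tri(a,b):
    (o1,d1),(o2,d2)=a,b
    s=np.linalg.lstsq(np.c_[d1,-d2],o2-o1,rcond=None)[0]
    p,q=o1+d1*s[0],o2+d2*s[1]; return (p+q)/2,np.linalg.norm(p-q)
E
python3 - <<'E'
from h import *
a=cv2.imread("pics/scene.png");b=cv2.imread("pics/top.png")
r=lambda i,x,y,w,h,k:cv2.resize(i[y:y+h,x:x+w],None,fx=k,fy=k,interpolation=cv2.INTER_CUBIC)
o=np.zeros((600,800,3),np.uint8)
o[:300,:400]=r(a,220,170,100,75+25-25,4); o[:300,400:]=r(b,260,185,100,75,4)
o[300:,:400]=r(a,370,235,100,75+0,4)[:300]; o[300:,400:]=r(b,90,190,100,75,4)
cv2.imwrite("pics/crop1.png",o)
for u,v in ((278,212),(337,222),(331,275),(263,263)): print(onz("top",u,v,.08).round(4))
E
```

```text
[ 0.5942 -0.1384  0.08  ]
[ 0.5583 -0.2633  0.08  ]
[ 0.4469 -0.2349  0.08  ]
[ 0.4875 -0.0948  0.08  ]
```

View pics/crop1.png

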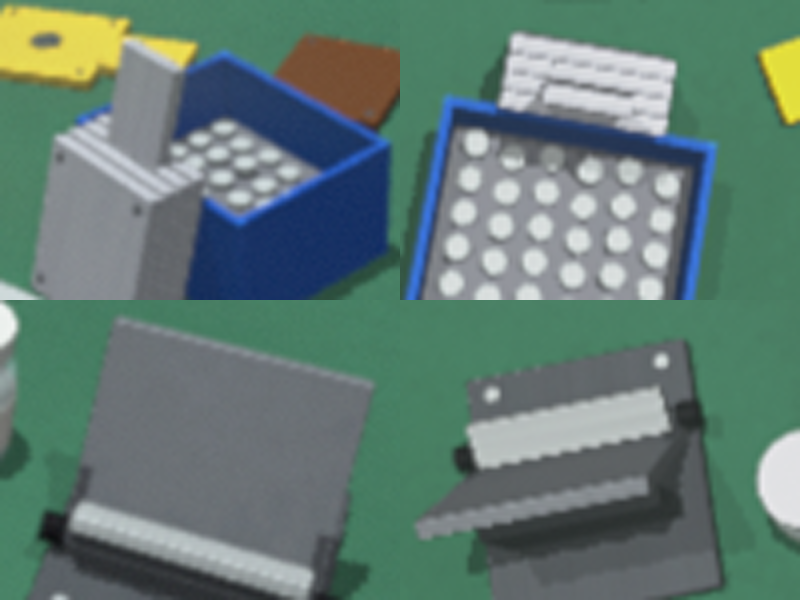

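Both crops confirm a four-plate stack with one aluminium tongue rising from it. The tongue's top edge runs from about (250,181) to (265,188) in scene and from about (297,206) to (318,210) in top. The rest's upper face edge runs from (399,239) to (463,255) in scene, with the ledge below it.

```bash
python3 - <<'E'
from h import *
A=onz("top",271.75,209.25,.08);B=onz("top",339,221.25,.08);print("bin",A,B,np.linalg.norm(A-B)); M=(A+B)/2
yv=(A-B)/np.linalg.norm(A-B); xv=np.array([yv[1],-yv[0],0]); print("bin x axis",xv,"yaw",np.degrees(np.arctan2(xv[1],xv[0])))
for s,t in (((250.5,180.5),(296.5,206.5)),((265.5,188.5),(318.5,209.5))):
    p,e=tri(ray("scene",*s),ray("top",*t)); print("tongue",p.round(4),e.round(4),"in bin",((p-M)@xv).round(4),((p-M)@yv).round(4))
c,s=np.cos(.28),np.sin(.28)
for k in range(4):
    # foot mid in bin frame
    xb=.08*s/c+k*.010/c; f=np.array([xb+.005*c,.005*s]); f[0]
    for h in (.16,.138): 
        q=f+h*np.array([-s,c]); P=M*[1,1,0]+xv*q[0]+[0,0,q[1]]
        print(k,h,q.round(4),P.round(4),proj("top",P).round(1),proj("scene",P).round(1))
for s,t in (((399.5,239.5),(96,244)),((463,255.5),(150,234.5))):
    p,e=tri(ray("scene",*s),ray("top",*t)); print("rest top",p.round(4),e.round(4))
# base plate corners on the bench, screws
for u,v in ((109,205),(155,196)): print(onz("top",u,v,.012))
for n,u,v in (("top",194,237),):print("jar",onz(n,u,v,.085))
E
```

```text
bin [ 0.60177271 -0.12553984  0.08      ] [ 0.55945785 -0.2678369   0.08      ] 0.14845538833592262
bin x axis [ 0.95851735 -0.28503419  0.        ] yaw -16.560892048967204
tongue [ 0.5914 -0.1869  0.167 ] 0.031 in bin 0.0075 0.0124
tongue [ 0.5693 -0.2039  0.1367] 0.0359 in bin -0.0088 -0.0101
0 0.16 [-0.0164  0.1552] [ 0.5649 -0.192   0.1552] [306.4 215.6] [262.8 180.3]
0 0.138 [-0.0103  0.134 ] [ 0.5707 -0.1937  0.134 ] [306.2 214.8] [261.1 189.4]
1 0.16 [-0.006   0.1552] [ 0.5749 -0.195   0.1552] [307.3 210.5] [259.2 182. ]
1 0.138 [1.00e-04 1.34e-01] [ 0.5807 -0.1967  0.134 ] [307.  209.9] [257.5 191.1]
2 0.16 [0.0044 0.1552] [ 0.5848 -0.1979  0.1552] [308.1 205.5] [255.5 183.6]
2 0.138 [0.0105 0.134 ] [ 0.5907 -0.1997  0.134 ] [307.8 205. ] [253.9 192.8]
3 0.16 [0.0148 0.1552] [ 0.5948 -0.2009  0.1552] [309.  200.6] [251.8 185.2]
3 0.138 [0.0209 0.134 ] [ 0.6006 -0.2026  0.134 ] [308.7 200.2] [250.2 194.4]
rest top [0.5727 0.178  0.1502] 0.1009
rest top [0.5609 0.1918 0.0971] 0.1098
[0.66856529 0.25431479 0.012     ]
[0.67874557 0.14545761 0.012     ]
jar [0.55816934 0.04636134 0.085     ]
```

```bash
python3 - <<'E'
from h import *
A=onz("top",271.75,209.25,.08);B=onz("top",339,221.25,.08); M=(A+B)/2
yv=(A-B)/np.linalg.norm(A-B); xv=np.array([yv[1],-yv[0],0])
for s,t in (((250.5,180.5),(318.5,209.5)),((265.5,188.5),(296.5,206.5))):
    p,e=tri(ray("scene",*s),ray("top",*t)); print("tongue",p.round(4),e.round(4),"in bin",((p-M)@xv).round(4),((p-M)@yv).round(4))
T=[]
for s,t in (((399.5,239.5),(150,234.5)),((463,255.5),(96,244))):
    p,e=tri(ray("scene",*s),ray("top",*t)); T.append(p);print("rest top",p.round(4),e.round(4))
d=T[1]-T[0];print(np.linalg.norm(d)); d[2]=0;d/=np.linalg.norm(d); nx=np.array([d[1],-d[0],0]); print("rest x dir",nx,np.degrees(np.arctan2(nx[1],nx[0])))
m=(T[0]+T[1])/2; up=-nx*np.sin(.45)+[0,0,np.cos(.45)]; low=m-up*.118; print("top mid",m,"face low",low)
for n in("top","scene"): print([proj(n,low+d*w).round(1).tolist() for w in(-.06,.06)])
E
```

```text
tongue [ 0.5752 -0.2182  0.1524] 0.0006 in bin 0.001 -0.0221
tongue [ 0.5855 -0.1733  0.1505] 0.0037 in bin -0.002 0.0238
rest top [0.5682 0.1295 0.1163] 0.0022
rest top [0.5594 0.2429 0.1175] 0.0031
0.1137152030073013
rest x dir [0.99705728 0.07666011 0.        ] 4.396614093618143
top mid [0.56379782 0.18622216 0.11693258] face low [0.61497271 0.19015681 0.01067982]
[[162.8, 219.8], [111.6, 229.1]]
[[384.7, 295.2], [447.4, 315.7]]
```

```bash
r='' ; python3 -m crank '[{"dx":20,"dy":-11},{"dx":31,"dy":-16},{"dx":31,"dy":-16},{"dx":31,"dy":-16},{"dx":31,"dy":-16}]' 1
python3 -m crank '[{"dx":31,"dy":-16},{"dx":31,"dy":-16},{"dx":31,"dy":-16},{"dx":31,"dy":-16},{"dx":31,"dy":-16}]'
python3 -m crank '[{"dx":31,"dy":-16},{"dx":31,"dy":-16},{"dx":31,"dy":-16},{"dx":31,"dy":-16},{"dx":20,"dy":-11}]'
python3 -m crank '[{"twist":7},{"twist":7},{"twist":7},{"twist":7},{"twist":7}]'
python3 -m crank '[{"twist":4},{},{},{},{}]'
cat > w.py <<'E'
from h import *
import sys
s=arm.get_state(); i=optics.camera_info("wrist"); im=optics.capture("wrist")[...,::-1]
cv2.imwrite(sys.argv[1],im); import pickle; pickle.dump((s,i),open(sys.argv[1]+".pkl","wb"))
m=R.from_rotvec(s["eef_rot"]).as_matrix(); print(s["time"],s["tool_pos"].round(4),"xdir",np.degrees(np.arctan2(m[1,0],m[0,0])).round(2),"z",m[:,2].round(4),"F",s["wrist_force"].round(2),s["gripper_width"])
E
python3 w.py pics/w1.png
```

```text
0.1 [ 0.2498 -0.5997  0.2445] xdir 22.62 z [-7.0e-04  1.3e-03 -1.0e+00] F [-0.48  0.28  0.73] 0.0851356438635613schema error: expected keys dx, dy, dz, twist
schema error: expected keys dx, dy, dz, twist
schema error: expected keys dx, dy, dz, twist
schema error: expected keys dx, dy, dz, twist
schema error: expected keys dx, dy, dz, twist
```

View pics/w1.png

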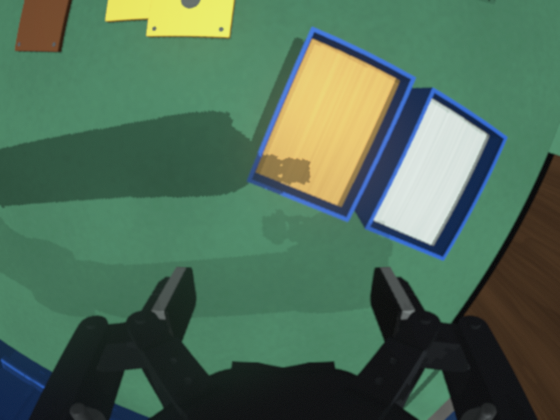

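The wrist view shows only the open boxes, because the arm hasn't moved: all four keys are required in every row.

```bash
python3 -m crank '[{"dx":20,"dy":-11,"dz":0,"twist":0},{"dx":31,"dy":-16,"dz":0,"twist":0},{"dx":31,"dy":-16,"dz":0,"twist":0},{"dx":31,"dy":-16,"dz":0,"twist":0},{"dx":31,"dy":-16,"dz":0,"twist":0}]' 1
python3 -m crank '[{"dx":31,"dy":-16,"dz":0,"twist":0},{"dx":31,"dy":-16,"dz":0,"twist":0},{"dx":31,"dy":-16,"dz":0,"twist":0},{"dx":31,"dy":-16,"dz":0,"twist":0},{"dx":31,"dy":-16,"dz":0,"twist":0}]'
python3 -m crank '[{"dx":31,"dy":-16,"dz":0,"twist":0},{"dx":31,"dy":-16,"dz":0,"twist":0},{"dx":31,"dy":-16,"dz":0,"twist":0},{"dx":31,"dy":-16,"dz":0,"twist":0},{"dx":20,"dy":-11,"dz":0,"twist":0}]'
python3 -m crank '[{"dx":0,"dy":0,"dz":0,"twist":7},{"dx":0,"dy":0,"dz":0,"twist":7},{"dx":0,"dy":0,"dz":0,"twist":7},{"dx":0,"dy":0,"dz":0,"twist":7},{"dx":0,"dy":0,"dz":0,"twist":7}]'
python3 -m crank '[{"dx":0,"dy":0,"dz":0,"twist":4},{"dx":0,"dy":0,"dz":0,"twist":0},{"dx":0,"dy":0,"dz":0,"twist":0},{"dx":0,"dy":0,"dz":0,"twist":0},{"dx":0,"dy":0,"dz":0,"twist":0}]'
python3 w.py pics/w2.png
```

```text
time: 0.57
tool_pos: [0.3547, -0.4739, 0.245]
eef_rot: [-3.08, -0.616, 0.0]
wrist_force: [0.3, 0.6, 0.6]
gripper_width: 0.0854
finger_force: 0.0
time: 0.98
tool_pos: [0.4671, -0.3404, 0.2452]
eef_rot: [-3.081, -0.616, 0.0]
wrist_force: [0.6, -0.6, -0.4]
gripper_width: 0.0854
finger_force: 0.0
time: 1.4
tool_pos: [0.5723, -0.2135, 0.2451]
eef_rot: [-3.078, -0.621, -0.001]
wrist_force: [0.2, 0.1, 0.1]
gripper_width: 0.0853
finger_force: 0.0
time: 1.82
tool_pos: [0.5703, -0.2172, 0.2449]
eef_rot: [-3.122, 0.348, 0.001]
wrist_force: [-0.6, 0.4, -0.3]
gripper_width: 0.0853
finger_force: 0.0
time: 2.23
tool_pos: [0.5704, -0.2173, 0.2452]
eef_rot: [-3.11, 0.445, 0.0]
wrist_force: [-0.6, 0.4, 0.2]
gripper_width: 0.0852
finger_force: 0.0
2.2333 [ 0.5704 -0.2173  0.2452] xdir -16.27 z [-2.e-04  1.e-04 -1.e+00] F [-0.64  0.35  0.22] 0.08523491108943027
```

View pics/w2.png

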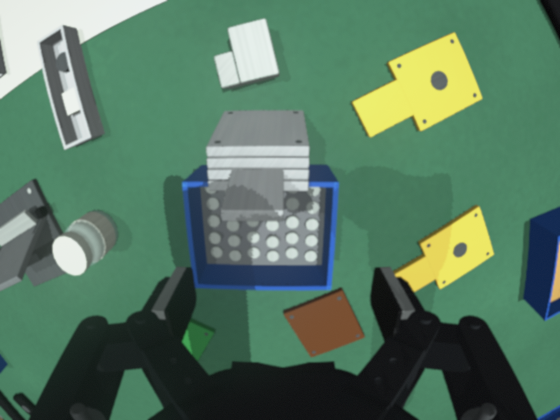

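The wrist view shows the stack's front face at (260,130), plate edges at rows 147–190 and the tongue leaning toward the robot at about (252,195). I zoom in once to settle which place it has.

```bash
python3 - <<'E'
from h import *
im=cv2.imread("pics/w2.png"); cv2.imwrite("pics/w2c.png",cv2.resize(im[100:235,180:340],None,fx=4.4,fy=4.4,interpolation=cv2.INTER_CUBIC))
E
```

```text
(no output)
```

View pics/w2c.png

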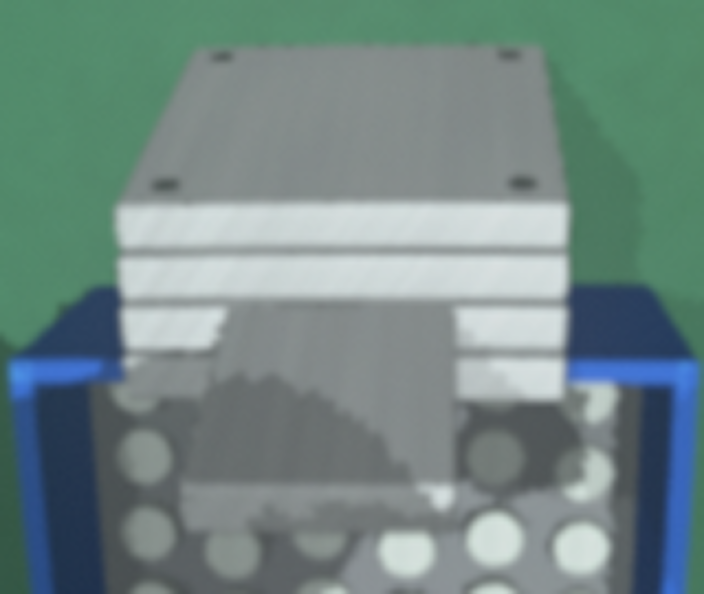

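The tongue belongs to the second plate from the bin, so two plates lean on it. The front edge of its top runs from (221,210) to (283,210).

```bash
python3 - <<'E'
from h import *
import pickle
s,i=pickle.load(open("pics/w2.png.pkl","rb"))
q=lambda u,v,z:onz("wrist",180+u/4.4,100+v/4.4,z,i)
L,Rr=q(182,484,.1566),q(455,484,.1566); print(L,Rr,np.linalg.norm(L-Rr))
l,r=q(117,204,.0989),q(570,204,.0989); print(l,r,np.linalg.norm(l-r))
y=(l-r)/np.linalg.norm(l-r); x=np.array([y[1],-y[0],0]); print("yaw",np.degrees(np.arctan2(x[1],x[0])))
c,sn=np.cos(.28),np.sin(.28)
fr=(L+Rr)/2; mid=fr-x*.005*c-[0,0,.005*sn]; g=mid-.022*(-x*sn+[0,0,c]); print("grip from tongue",g)
fl=(l+r)/2; m3=fl-x*.025*c-[0,0,.025*sn]; print("grip from plate",m3+.038*(-x*sn+[0,0,c]))
M=R.from_rotvec(s["eef_rot"]).as_matrix(); print("TCP shift mm in tool",(M.T@(g-[0,0,.005]-s["tool_pos"])*1e3).round(1))
E
```

```text
[ 0.58924539 -0.17568788  0.1566    ] [ 0.57678652 -0.21858223  0.1566    ] 0.044667092383385495
[ 0.63154391 -0.1653028   0.0989    ] [ 0.60587386 -0.25039971  0.0989    ] 0.0888843908695894
yaw -16.786289817753307
grip from tongue [ 0.58423619 -0.19750315  0.134075  ]
grip from plate [ 0.58565227 -0.1978795   0.12851122]
TCP shift mm in tool [  7.8 -22.9 116.2]
```

```bash
python3 -m crank '[{"dx":8,"dy":-23,"dz":0,"twist":0.4},{"dx":0,"dy":0,"dz":20,"twist":0},{"dx":0,"dy":0,"dz":30,"twist":0},{"dx":0,"dy":0,"dz":30,"twist":0},{"dx":0,"dy":0,"dz":20,"twist":0}]'
python3 -m crank '[{"dx":0,"dy":0,"dz":10,"twist":0},{"dx":0,"dy":0,"dz":6,"twist":0},{"dx":0,"dy":0,"dz":0,"twist":0},{"dx":0,"dy":0,"dz":0,"twist":0},{"dx":0,"dy":0,"dz":0,"twist":0}]'
python3 w.py pics/w3.png
```

```text
time: 2.7
tool_pos: [0.5836, -0.1972, 0.1426]
eef_rot: [-3.108, 0.457, 0.003]
wrist_force: [-0.7, -0.1, 0.0]
gripper_width: 0.0853
finger_force: 0.0
time: 3.12
tool_pos: [0.5855, -0.1978, 0.131]
eef_rot: [3.108, -0.458, 0.004]
wrist_force: [0.4, -0.4, 0.7]
gripper_width: 0.0856
finger_force: 0.0
3.1167 [ 0.5855 -0.1978  0.131 ] xdir -16.78 z [ 2.4e-03 -7.0e-04 -1.0e+00] F [ 0.36 -0.44  0.66] 0.08564824203767887
```

View pics/w3.png

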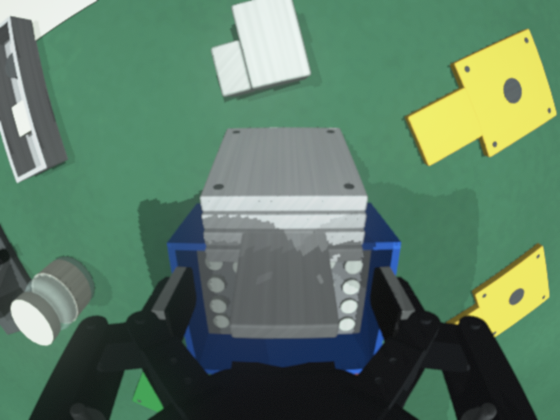

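The tongue (about 235–335, 240–330) sits centred between the open fingers, which clear the other plates. I close now.

```bash
python3 -m crank '[{"dx":0,"dy":0,"dz":0,"twist":0},{"dx":0,"dy":0,"dz":0,"twist":0},{"dx":0,"dy":0,"dz":0,"twist":0},{"dx":0,"dy":0,"dz":0,"twist":0},{"dx":0,"dy":0,"dz":0,"twist":0}]' -1
python3 -m crank '[{"dx":0,"dy":0,"dz":0,"twist":0},{"dx":0,"dy":0,"dz":0,"twist":0},{"dx":0,"dy":0,"dz":0,"twist":0},{"dx":0,"dy":0,"dz":0,"twist":0},{"dx":0,"dy":0,"dz":0,"twist":0}]'
```

```text
time: 3.58
tool_pos: [0.5848, -0.1976, 0.1299]
eef_rot: [3.108, -0.459, 0.001]
wrist_force: [-2.3, 0.8, 4.4]
gripper_width: 0.0451
finger_force: 60.6
time: 4.0
tool_pos: [0.5848, -0.1976, 0.1299]
eef_rot: [3.108, -0.459, 0.001]
wrist_force: [-1.9, -1.1, 6.2]
gripper_width: 0.0451
finger_force: 60.8
```

```bash
python3 -m crank '[{"dx":-0.6,"dy":0,"dz":-2,"twist":0},{"dx":-0.6,"dy":0,"dz":-2,"twist":0},{"dx":-0.9,"dy":0,"dz":-3,"twist":0},{"dx":-0.9,"dy":0,"dz":-3,"twist":0},{"dx":-0.9,"dy":0,"dz":-3,"twist":0}]'
python3 -m crank '[{"dx":-0.9,"dy":0,"dz":-3,"twist":0},{"dx":-0.9,"dy":0,"dz":-3,"twist":0},{"dx":-0.9,"dy":0,"dz":-3,"twist":0},{"dx":-0.9,"dy":0,"dz":-3,"twist":0},{"dx":-0.9,"dy":0,"dz":-3,"twist":0}]'
python3 w.py pics/w4.png; python3 - <<'E'
from h import *
a=optics.capture("scene")[...,::-1]; w=cv2.imread("pics/w4.png")
o=np.hstack([cv2.resize(a[140:290,180:330],(400,400)),cv2.resize(w[90:370,140:420],(400,400))]);cv2.imwrite("pics/c4.png",o)
E
```

```text
time: 4.42
tool_pos: [0.5813, -0.1964, 0.1417]
eef_rot: [-3.108, 0.458, -0.001]
wrist_force: [5.0, -2.4, -7.5]
gripper_width: 0.045
finger_force: 62.3
time: 4.83
tool_pos: [0.577, -0.1951, 0.1567]
eef_rot: [-3.108, 0.458, -0.001]
wrist_force: [5.2, -1.8, -7.8]
gripper_width: 0.0453
finger_force: 62.2
4.8333 [ 0.577  -0.1951  0.1567] xdir -16.77 z [ 8.e-04  0.e+00 -1.e+00] F [ 5.18 -1.79 -7.8 ] 0.045266824332670604
```

View pics/c4.png

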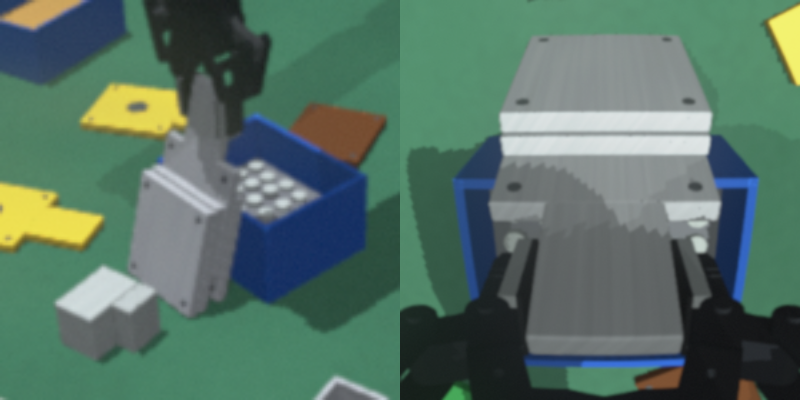

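The tongued plate has risen about 27 mm and the outer two plates are unmoved. It presses somewhat against the inner plate, at about 4 N. I ease off by 1 mm and watch the force.

```bash
python3 -m crank '[{"dx":0.4,"dy":0,"dz":0,"twist":0},{"dx":0.4,"dy":0,"dz":0,"twist":0},{"dx":0,"dy":0,"dz":0,"twist":0},{"dx":0,"dy":0,"dz":0,"twist":0},{"dx":0,"dy":0,"dz":0,"twist":0}]'
python3 -m crank '[{"dx":-0.6,"dy":0,"dz":-2,"twist":0},{"dx":-0.6,"dy":0,"dz":-2,"twist":0},{"dx":-0.8,"dy":0,"dz":-3,"twist":0},{"dx":-0.8,"dy":0,"dz":-3,"twist":0},{"dx":-0.8,"dy":0,"dz":-3,"twist":0}]'
```

```text
time: 5.35
tool_pos: [0.5772, -0.1952, 0.1572]
eef_rot: [-3.108, 0.458, 0.001]
wrist_force: [1.4, -0.8, -0.8]
gripper_width: 0.0451
finger_force: 62.9
time: 5.77
tool_pos: [0.5735, -0.1942, 0.1705]
eef_rot: [-3.108, 0.458, 0.001]
wrist_force: [0.9, -0.7, -5.3]
gripper_width: 0.0452
finger_force: 62.6
```

```bash
python3 -m crank '[{"dx":-0.8,"dy":0,"dz":-3,"twist":0},{"dx":-0.9,"dy":0,"dz":-3,"twist":0},{"dx":-0.8,"dy":0,"dz":-3,"twist":0},{"dx":-0.9,"dy":0,"dz":-3,"twist":0},{"dx":-0.9,"dy":0,"dz":-3,"twist":0}]'
python3 -m crank '[{"dx":-0.8,"dy":0,"dz":-3,"twist":0},{"dx":-0.9,"dy":0,"dz":-3,"twist":0},{"dx":-0.8,"dy":0,"dz":-3,"twist":0},{"dx":-0.9,"dy":0,"dz":-3,"twist":0},{"dx":-0.9,"dy":0,"dz":-3,"twist":0}]'
python3 w.py pics/w5.png; python3 - <<'E'
from h import *
a=optics.capture("scene")[...,::-1]; w=cv2.imread("pics/w5.png")
o=np.hstack([cv2.resize(a[140:290,180:330],(400,400)),cv2.resize(w[90:370,140:420],(400,400))]);cv2.imwrite("pics/c5.png",o)
E
```

```text
time: 6.18
tool_pos: [0.5695, -0.193, 0.1856]
eef_rot: [-3.108, 0.459, 0.001]
wrist_force: [1.0, -0.7, -3.1]
gripper_width: 0.045
finger_force: 62.6
time: 6.6
tool_pos: [0.5655, -0.1917, 0.2006]
eef_rot: [-3.108, 0.458, 0.0]
wrist_force: [0.2, 0.1, -4.0]
gripper_width: 0.0452
finger_force: 62.6
6.6 [ 0.5655 -0.1917  0.2006] xdir -16.78 z [-2.e-04  1.e-04 -1.e+00] F [ 0.23  0.09 -4.05] 0.04516999467914949
```

View pics/c5.png

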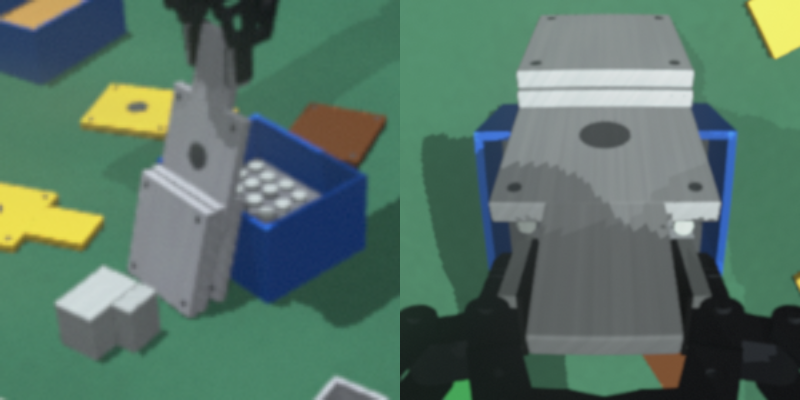

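The tongued plate is drawn 70 mm and the outer plates are still standing. I continue slowly until the foot clears.

```bash
python3 -m crank '[{"dx":-0.8,"dy":0,"dz":-3,"twist":0},{"dx":-0.9,"dy":0,"dz":-3,"twist":0},{"dx":-0.8,"dy":0,"dz":-3,"twist":0},{"dx":-0.9,"dy":0,"dz":-3,"twist":0},{"dx":-0.9,"dy":0,"dz":-3,"twist":0}]'
python3 -m crank '[{"dx":-0.8,"dy":0,"dz":-3,"twist":0},{"dx":-0.6,"dy":0,"dz":-2,"twist":0},{"dx":-0.6,"dy":0,"dz":-2,"twist":0},{"dx":-0.6,"dy":0,"dz":-2,"twist":0},{"dx":-0.6,"dy":0,"dz":-2,"twist":0}]'
python3 -m crank '[{"dx":-0.6,"dy":0,"dz":-2,"twist":0},{"dx":-0.6,"dy":0,"dz":-2,"twist":0},{"dx":-0.6,"dy":0,"dz":-2,"twist":0},{"dx":-0.6,"dy":0,"dz":-2,"twist":0},{"dx":-0.6,"dy":0,"dz":-2,"twist":0}]'
python3 -m crank '[{"dx":-0.9,"dy":0,"dz":-4,"twist":0},{"dx":-0.9,"dy":0,"dz":-5,"twist":0},{"dx":-0.9,"dy":0,"dz":-6,"twist":0},{"dx":-0.6,"dy":0,"dz":-7,"twist":0},{"dx":-0.6,"dy":0,"dz":-7,"twist":0}]'
python3 w.py pics/w6.png; python3 - <<'E'
from h import *
# plain plates: gray area check in scene & top vs before
for n in ("scene","top"):
    a=optics.capture(n)[...,::-1]; cv2.imwrite(f"pics/{n}6.png",a)
E
```

```text
time: 7.12
tool_pos: [0.5614, -0.1905, 0.2156]
eef_rot: [-3.108, 0.458, 0.0]
wrist_force: [-0.5, -0.3, -3.7]
gripper_width: 0.0449
finger_force: 62.5
time: 7.53
tool_pos: [0.5585, -0.1896, 0.2266]
eef_rot: [-3.108, 0.458, -0.0]
wrist_force: [0.7, 0.2, -4.2]
gripper_width: 0.0451
finger_force: 62.5
time: 7.95
tool_pos: [0.5556, -0.1887, 0.2365]
eef_rot: [-3.108, 0.458, 0.0]
wrist_force: [-0.0, 0.1, -2.7]
gripper_width: 0.0452
finger_force: 62.5
time: 8.37
tool_pos: [0.5519, -0.1876, 0.2663]
eef_rot: [3.108, -0.458, 0.001]
wrist_force: [0.2, -0.0, -2.8]
gripper_width: 0.045
finger_force: 62.5
8.3667 [ 0.5519 -0.1876  0.2663] xdir -16.78 z [ 3.e-04 -1.e-04 -1.e+00] F [ 0.16 -0.02 -2.77] 0.04497340638042294
```

```bash
python3 - <<'E'
from h import *
b=cv2.imread("pics/top.png"); sub=b[195:245,95:170]; 
m=((sub.min(2)>150)).astype(np.uint8)
cs,_=cv2.findContours(m,0,2); c=max(cs,key=cv2.contourArea); r=cv2.minAreaRect(c); bx=cv2.boxPoints(r)+[95,195]; print(r,bx.round(1).tolist())
for z in(.02,.035,.05):
    P=[onz("top",*p,z) for p in bx]; 
    e=sorted([(P[i],P[(i+1)%4]) for i in range(4)],key=lambda t:-np.linalg.norm(t[0]-t[1]))[:2]
    for p,q in e: d=q-p; d=d if d[1]>0 else -d; print(z,np.linalg.norm(d).round(4),"yaw",np.degrees(np.arctan2(-d[0],d[1])).round(2),"mid",((p+q)/2).round(4))
# stack check: has it changed
for n,(x,y,w,h) in (("scene",(225,205,45,55)),("top",(283,192,50,14))):
    p,q=[cv2.imread(f"pics/{k}.png")[y:y+h,x:x+w].astype(int) for k in(n,n+"6")]
    s=lambda i:((i.max(2)-i.min(2)<25)&(i.min(2)>90)).sum(); print(n,"gray px",s(p),s(q))
E
```

```text
((36.63461685180664, 26.673078536987305), (11.374736785888672, 48.83292007446289), 78.69007110595703) [[106.6, 220.9], [154.5, 211.3], [156.7, 222.5], [108.8, 232.0]]
0.02 0.1119 yaw 5.5 mid [0.6344 0.2019 0.02  ]
0.02 0.1113 yaw 5.43 mid [0.6075 0.1976 0.02  ]
0.035 0.1102 yaw 5.5 mid [0.6308 0.1968 0.035 ]
0.035 0.1095 yaw 5.43 mid [0.6043 0.1926 0.035 ]
0.05 0.1084 yaw 5.5 mid [0.6271 0.1917 0.05  ]
0.05 0.1077 yaw 5.43 mid [0.6011 0.1876 0.05  ]
scene gray px 1948 1861
top gray px 427 0
```

```bash
python3 -m crank '[{"dx":0,"dy":0,"dz":-10,"twist":-5},{"dx":0,"dy":0,"dz":0,"twist":-6},{"dx":0,"dy":0,"dz":0,"twist":-6},{"dx":0,"dy":0,"dz":0,"twist":-4.5},{"dx":0,"dy":0,"dz":0,"twist":0}]'
```

```text
time: 8.93
tool_pos: [0.5517, -0.1876, 0.2749]
eef_rot: [-3.138, -0.135, 0.001]
wrist_force: [0.5, -0.4, -3.2]
gripper_width: 0.045
finger_force: 62.8
```

```bash
python3 -m crank '[{"dx":5,"dy":-15,"dz":0,"twist":-0.4},{"dx":5,"dy":-30,"dz":0,"twist":0},{"dx":5,"dy":-36,"dz":0,"twist":0},{"dx":5,"dy":-36,"dz":0,"twist":0},{"dx":5,"dy":-36,"dz":0,"twist":0}]'
python3 -m crank '[{"dx":5,"dy":-36,"dz":0,"twist":0},{"dx":5,"dy":-36,"dz":0,"twist":0},{"dx":5,"dy":-36,"dz":0,"twist":0},{"dx":5,"dy":-36,"dz":0,"twist":0},{"dx":5,"dy":-30,"dz":0,"twist":0}]'
python3 -m crank '[{"dx":0,"dy":-26,"dz":0,"twist":0},{"dx":0,"dy":-15,"dz":0,"twist":0},{"dx":0,"dy":-6,"dz":0,"twist":0},{"dx":0,"dy":0,"dz":0,"twist":0},{"dx":0,"dy":0,"dz":0,"twist":0}]'
cat > tgt.py <<'E'
from h import *
s=arm.get_state(); m=R.from_rotvec(s["eef_rot"]).as_matrix()
L=np.array([.615,.193,.012]); a=np.radians(5.3); X=np.array([np.cos(a),np.sin(a),0]);Y=np.array([-X[1],X[0],0])
d=s["tool_pos"]-L
print("t",s["time"].__round__(2),"rest-frame TCP mm",(np.array([d@X,d@Y,s["tool_pos"][2]])*1e3).round(1),"xdir",np.degrees(np.arctan2(m[1,0],m[0,0])).round(2),"F rest",np.round([s["wrist_force"]@X,s["wrist_force"]@Y,s["wrist_force"][2]],1),"T",s["torque"].round(2))
E
python3 tgt.py
```

```text
time: 9.35
tool_pos: [0.563, -0.031, 0.2752]
eef_rot: [-3.138, -0.135, 0.0]
wrist_force: [0.8, 1.3, -3.3]
gripper_width: 0.0451
finger_force: 62.7
time: 9.77
tool_pos: [0.5718, 0.1462, 0.2754]
eef_rot: [-3.138, -0.138, 0.0]
wrist_force: [0.7, 0.3, -3.4]
gripper_width: 0.0451
finger_force: 62.7
time: 10.18
tool_pos: [0.5685, 0.1884, 0.2751]
eef_rot: [3.138, 0.138, -0.0]
wrist_force: [-0.0, -0.9, -4.6]
gripper_width: 0.0451
finger_force: 62.7
t 10.18 rest-frame TCP mm [-46.7  -0.3 275.1] xdir 5.02 F rest [-0.1 -0.9 -4.6] T [0.01 0.06 0.01]
```

```bash
python3 -m crank '[{"dx":2,"dy":0,"dz":15,"twist":-0.3},{"dx":0,"dy":0,"dz":20,"twist":0},{"dx":0,"dy":0,"dz":20,"twist":0},{"dx":0,"dy":0,"dz":15,"twist":0},{"dx":0,"dy":0,"dz":5,"twist":0}]'; python3 tgt.py
python3 -m crank '[{"dx":-2,"dy":0,"dz":0,"twist":0},{"dx":-3,"dy":0,"dz":0,"twist":0},{"dx":-3,"dy":0,"dz":0,"twist":0},{"dx":-2,"dy":0,"dz":0,"twist":0},{"dx":0,"dy":0,"dz":0,"twist":0}]'; python3 tgt.py
```

```text
time: 10.6
tool_pos: [0.5698, 0.1866, 0.1976]
eef_rot: [3.136, 0.142, -0.005]
wrist_force: [-0.1, -0.7, -3.9]
gripper_width: 0.0451
finger_force: 62.6
t 10.6 rest-frame TCP mm [-45.6  -2.2 197.6] xdir 5.2 F rest [-0.2 -0.7 -3.9] T [-0.02  0.06 -0.02]
time: 11.02
tool_pos: [0.5604, 0.1887, 0.2014]
eef_rot: [-3.138, -0.149, -0.002]
wrist_force: [0.1, 0.3, -3.6]
gripper_width: 0.0454
finger_force: 62.7
t 11.02 rest-frame TCP mm [-54.8   0.8 201.4] xdir 5.42 F rest [ 0.2  0.3 -3.6] T [ 0.05  0.09 -0.02]
```

```bash
python3 -m crank '[{"dx":-1,"dy":0,"dz":0,"twist":0},{"dx":-1,"dy":0,"dz":0,"twist":0},{"dx":-1,"dy":0,"dz":0,"twist":0},{"dx":-1,"dy":0,"dz":0,"twist":0},{"dx":-1,"dy":0,"dz":0,"twist":0}]'; python3 tgt.py
python3 -m crank '[{"dx":-1,"dy":0,"dz":0,"twist":0},{"dx":-1,"dy":0,"dz":0,"twist":0},{"dx":-1,"dy":0,"dz":0,"twist":0},{"dx":-1,"dy":0,"dz":0,"twist":0},{"dx":0,"dy":0,"dz":0,"twist":0}]'; python3 tgt.py
```

```text
time: 11.43
tool_pos: [0.5554, 0.1881, 0.2003]
eef_rot: [-3.138, -0.149, 0.0]
wrist_force: [-0.0, 0.1, -3.9]
gripper_width: 0.0452
finger_force: 62.7
t 11.43 rest-frame TCP mm [-59.8   0.7 200.3] xdir 5.42 F rest [ 0.   0.1 -3.9] T [ 0.05 -0.01 -0.03]
time: 11.85
tool_pos: [0.5528, 0.1878, 0.2011]
eef_rot: [-3.137, -0.148, -0.005]
wrist_force: [5.9, -0.4, -4.0]
gripper_width: 0.045
finger_force: 62.4
t 11.85 rest-frame TCP mm [-62.5   0.6 201.1] xdir 5.4 F rest [ 5.9 -0.9 -4. ] T [ 0.26 -1.89 -0.16]
```

```bash
python3 -m crank '[{"dx":-2,"dy":0,"dz":0.6,"twist":0},{"dx":-2,"dy":0,"dz":0.6,"twist":0},{"dx":-2,"dy":0,"dz":0.6,"twist":0},{"dx":-2,"dy":0,"dz":0.7,"twist":0},{"dx":0,"dy":0,"dz":0,"twist":0}]'; python3 tgt.py
```

```text
time: 12.27
tool_pos: [0.5435, 0.187, 0.1983]
eef_rot: [-3.138, -0.149, -0.001]
wrist_force: [4.1, -0.2, 1.3]
gripper_width: 0.0452
finger_force: 62.4
t 12.27 rest-frame TCP mm [-71.8   0.6 198.3] xdir 5.43 F rest [ 4.1 -0.6  1.3] T [-0.05 -1.3  -0.04]
```

```bash
python3 -m crank '[{"dx":-2,"dy":0,"dz":0.8,"twist":0},{"dx":-2,"dy":0,"dz":0.8,"twist":0},{"dx":-2,"dy":0,"dz":0.8,"twist":0},{"dx":-2,"dy":0,"dz":0.9,"twist":0},{"dx":0,"dy":0,"dz":0,"twist":0}]'; python3 tgt.py
python3 -m crank '[{"dx":-1,"dy":0,"dz":0.4,"twist":0},{"dx":-1,"dy":0,"dz":0.4,"twist":0},{"dx":-1,"dy":0,"dz":0.4,"twist":0},{"dx":0,"dy":0,"dz":0,"twist":0},{"dx":0,"dy":0,"dz":0,"twist":0}]'; python3 tgt.py
```

```text
time: 12.68
tool_pos: [0.5351, 0.1862, 0.1944]
eef_rot: [3.138, 0.149, -0.0]
wrist_force: [3.2, 0.7, 2.0]
gripper_width: 0.0454
finger_force: 61.6
t 12.68 rest-frame TCP mm [-80.2   0.7 194.4] xdir 5.43 F rest [3.2 0.4 2. ] T [ 0.11 -1.21 -0.04]
time: 13.1
tool_pos: [0.5325, 0.186, 0.1933]
eef_rot: [-3.138, -0.148, 0.0]
wrist_force: [4.4, 0.1, 1.4]
gripper_width: 0.0451
finger_force: 61.3
t 13.1 rest-frame TCP mm [-82.8   0.6 193.3] xdir 5.42 F rest [ 4.4 -0.3  1.4] T [ 0.24 -1.35 -0.11]
```

```bash
python3 -m crank '[{"dx":-0.8,"dy":0,"dz":0.4,"twist":0},{"dx":-0.8,"dy":0,"dz":0.4,"twist":0},{"dx":0,"dy":0,"dz":0,"twist":0},{"dx":0,"dy":0,"dz":0,"twist":0},{"dx":0,"dy":0,"dz":0,"twist":0}]'; python3 tgt.py
python3 -m crank '[{"dx":-0.8,"dy":0,"dz":0.4,"twist":0},{"dx":-0.8,"dy":0,"dz":0.4,"twist":0},{"dx":0,"dy":0,"dz":0,"twist":0},{"dx":0,"dy":0,"dz":0,"twist":0},{"dx":0,"dy":0,"dz":0,"twist":0}]'; python3 tgt.py
```

```text
time: 13.52
tool_pos: [0.5314, 0.1859, 0.1928]
eef_rot: [-3.138, -0.148, -0.002]
wrist_force: [5.1, -0.1, 1.6]
gripper_width: 0.0448
finger_force: 61.4
t 13.52 rest-frame TCP mm [-83.9   0.6 192.8] xdir 5.41 F rest [ 5.1 -0.5  1.6] T [ 0.2  -1.66 -0.06]
time: 13.93
tool_pos: [0.53, 0.1858, 0.1922]
eef_rot: [-3.138, -0.149, -0.003]
wrist_force: [6.2, 1.2, 2.1]
gripper_width: 0.0449
finger_force: 61.4
t 13.93 rest-frame TCP mm [-85.3   0.6 192.2] xdir 5.42 F rest [6.3 0.6 2.1] T [ 0.18 -1.74  0.09]
```

```bash
python3 -m crank '[{"dx":-0.8,"dy":0,"dz":0.4,"twist":0},{"dx":-0.8,"dy":0,"dz":0.4,"twist":0},{"dx":0,"dy":0,"dz":0,"twist":0},{"dx":0,"dy":0,"dz":0,"twist":0},{"dx":0,"dy":0,"dz":0,"twist":0}]'; python3 tgt.py
python3 -m crank '[{"dx":-0.8,"dy":0,"dz":0.4,"twist":0},{"dx":-0.8,"dy":0,"dz":0.4,"twist":0},{"dx":0,"dy":0,"dz":0,"twist":0},{"dx":0,"dy":0,"dz":0,"twist":0},{"dx":0,"dy":0,"dz":0,"twist":0}]'; python3 tgt.py
```

```text
time: 14.35
tool_pos: [0.5284, 0.1856, 0.1915]
eef_rot: [-3.138, -0.148, -0.002]
wrist_force: [5.1, -0.3, 3.3]
gripper_width: 0.0453
finger_force: 61.4
t 14.35 rest-frame TCP mm [-87.    0.6 191.5] xdir 5.42 F rest [ 5.1 -0.7  3.3] T [ 0.13 -1.64  0.05]
time: 14.77
tool_pos: [0.5267, 0.1854, 0.1907]
eef_rot: [-3.138, -0.148, -0.002]
wrist_force: [5.6, 0.1, 4.6]
gripper_width: 0.0451
finger_force: 61.3
t 14.77 rest-frame TCP mm [-88.7   0.6 190.7] xdir 5.42 F rest [ 5.6 -0.5  4.6] T [ 0.06 -1.6  -0.02]
```

Reckoning from the geometry, the plate met the face flat near X=-84 and I have since over-rotated it slightly. I back off along the normal, then go down toward the ledge, feeling for it.

```bash
python3 -m crank '[{"dx":1.5,"dy":0,"dz":-0.7,"twist":0},{"dx":1.5,"dy":0,"dz":-0.7,"twist":0},{"dx":1.5,"dy":0,"dz":-0.7,"twist":0},{"dx":0,"dy":0,"dz":0,"twist":0},{"dx":0,"dy":0,"dz":0,"twist":0}]'; python3 tgt.py
python3 -m crank '[{"dx":1.3,"dy":0,"dz":2.7,"twist":0},{"dx":1.7,"dy":0,"dz":3.6,"twist":0},{"dx":1.7,"dy":0,"dz":3.6,"twist":0},{"dx":1.3,"dy":0,"dz":2.7,"twist":0},{"dx":0.9,"dy":0,"dz":1.8,"twist":0}]'; python3 tgt.py
python3 -m crank '[{"dx":0.4,"dy":0,"dz":0.8,"twist":0},{"dx":0.4,"dy":0,"dz":0.8,"twist":0},{"dx":0.3,"dy":0,"dz":0.7,"twist":0},{"dx":0.3,"dy":0,"dz":0.7,"twist":0},{"dx":0,"dy":0,"dz":0,"twist":0}]'; python3 tgt.py
```

```text
time: 15.18
tool_pos: [0.5296, 0.1855, 0.1911]
eef_rot: [3.137, 0.149, -0.005]
wrist_force: [-0.6, -0.0, -4.6]
gripper_width: 0.0456
finger_force: 61.6
t 15.18 rest-frame TCP mm [-85.7   0.4 191.1] xdir 5.43 F rest [-0.6  0.1 -4.6] T [-0.01  0.13 -0.05]
time: 15.6
tool_pos: [0.5375, 0.1863, 0.1771]
eef_rot: [3.138, 0.149, -0.001]
wrist_force: [-0.6, 0.5, -3.0]
gripper_width: 0.0455
finger_force: 61.6
t 15.6 rest-frame TCP mm [-77.8   0.5 177.1] xdir 5.42 F rest [-0.6  0.5 -3. ] T [-0.01  0.08  0.03]
time: 16.02
tool_pos: [0.5389, 0.1866, 0.1748]
eef_rot: [-3.138, -0.149, 0.0]
wrist_force: [-1.3, -0.2, -3.6]
gripper_width: 0.0445
finger_force: 61.7
t 16.02 rest-frame TCP mm [-76.3   0.6 174.8] xdir 5.42 F rest [-1.3 -0.  -3.6] T [-0.07  0.11  0.01]
```

```bash
cat >> tgt.py <<'E'
import sys; sys.exit(s["wrist_force"][2]>-1.2)
E
python3 -m crank '[{"dx":0.3,"dy":0,"dz":0.6,"twist":0},{"dx":0.3,"dy":0,"dz":0.6,"twist":0},{"dx":0.3,"dy":0,"dz":0.6,"twist":0},{"dx":0.3,"dy":0,"dz":0.6,"twist":0},{"dx":0.3,"dy":0,"dz":0.6,"twist":0}]' >/dev/null; python3 tgt.py && 
python3 -m crank '[{"dx":0.3,"dy":0,"dz":0.6,"twist":0},{"dx":0.3,"dy":0,"dz":0.6,"twist":0},{"dx":0.3,"dy":0,"dz":0.6,"twist":0},{"dx":0.3,"dy":0,"dz":0.6,"twist":0},{"dx":0.3,"dy":0,"dz":0.6,"twist":0}]' >/dev/null && python3 tgt.py && 
python3 -m crank '[{"dx":0.3,"dy":0,"dz":0.6,"twist":0},{"dx":0.3,"dy":0,"dz":0.6,"twist":0},{"dx":0.3,"dy":0,"dz":0.6,"twist":0},{"dx":0.3,"dy":0,"dz":0.6,"twist":0},{"dx":0.3,"dy":0,"dz":0.6,"twist":0}]' >/dev/null && python3 tgt.py && 
python3 -m crank '[{"dx":0.3,"dy":0,"dz":0.6,"twist":0},{"dx":0.3,"dy":0,"dz":0.6,"twist":0},{"dx":0.3,"dy":0,"dz":0.6,"twist":0},{"dx":0.3,"dy":0,"dz":0.6,"twist":0},{"dx":0.3,"dy":0,"dz":0.6,"twist":0}]' >/dev/null && python3 tgt.py &&
python3 -m crank '[{"dx":0.3,"dy":0,"dz":0.6,"twist":0},{"dx":0.3,"dy":0,"dz":0.6,"twist":0},{"dx":0.3,"dy":0,"dz":0.6,"twist":0},{"dx":0.3,"dy":0,"dz":0.6,"twist":0},{"dx":0.3,"dy":0,"dz":0.6,"twist":0}]' >/dev/null && python3 tgt.py
```

```text
t 16.43 rest-frame TCP mm [-74.8   0.6 171.8] xdir 5.42 F rest [-0.9  0.1 -3.1] T [-0.02  0.11 -0.03]False
```

```bash
sed -i 's/sys.exit(\(.*\))$/sys.exit(int(\1))/' tgt.py
python3 -m crank '[{"dx":0.3,"dy":0,"dz":0.6,"twist":0},{"dx":0.3,"dy":0,"dz":0.6,"twist":0},{"dx":0.3,"dy":0,"dz":0.6,"twist":0},{"dx":0.3,"dy":0,"dz":0.6,"twist":0},{"dx":0.3,"dy":0,"dz":0.6,"twist":0}]' >/dev/null; python3 tgt.py && 
python3 -m crank '[{"dx":0.3,"dy":0,"dz":0.6,"twist":0},{"dx":0.3,"dy":0,"dz":0.6,"twist":0},{"dx":0.3,"dy":0,"dz":0.6,"twist":0},{"dx":0.3,"dy":0,"dz":0.6,"twist":0},{"dx":0.3,"dy":0,"dz":0.6,"twist":0}]' >/dev/null && python3 tgt.py && 
python3 -m crank '[{"dx":0.3,"dy":0,"dz":0.6,"twist":0},{"dx":0.3,"dy":0,"dz":0.6,"twist":0},{"dx":0.3,"dy":0,"dz":0.6,"twist":0},{"dx":0.3,"dy":0,"dz":0.6,"twist":0},{"dx":0.3,"dy":0,"dz":0.6,"twist":0}]' >/dev/null && python3 tgt.py && 
python3 -m crank '[{"dx":0.3,"dy":0,"dz":0.6,"twist":0},{"dx":0.3,"dy":0,"dz":0.6,"twist":0},{"dx":0.3,"dy":0,"dz":0.6,"twist":0},{"dx":0.3,"dy":0,"dz":0.6,"twist":0},{"dx":0.3,"dy":0,"dz":0.6,"twist":0}]' >/dev/null && python3 tgt.py &&
python3 -m crank '[{"dx":0.3,"dy":0,"dz":0.6,"twist":0},{"dx":0.3,"dy":0,"dz":0.6,"twist":0},{"dx":0.3,"dy":0,"dz":0.6,"twist":0},{"dx":0.3,"dy":0,"dz":0.6,"twist":0},{"dx":0.3,"dy":0,"dz":0.6,"twist":0}]' >/dev/null && python3 tgt.py
```

```text
t 16.85 rest-frame TCP mm [-73.3   0.6 168.8] xdir 5.42 F rest [-0.3  0.1 -3.1] T [-0.    0.09 -0.01]
t 17.27 rest-frame TCP mm [-71.8   0.6 165.8] xdir 5.42 F rest [-0.4 -0.8 -3.5] T [-0.05  0.11 -0.03]
t 17.68 rest-frame TCP mm [-70.3   0.6 162.8] xdir 5.42 F rest [-0.5  0.4 -2.9] T [0.01 0.11 0.02]
t 18.1 rest-frame TCP mm [-68.8   0.6 159.8] xdir 5.42 F rest [ 0.3 -0.4 -3.1] T [-0.01  0.11 -0.12]
t 18.52 rest-frame TCP mm [-67.3   0.6 156.8] xdir 5.42 F rest [-0.8  0.4 -1.6] T [-0.04  0.2   0.01]
```

```bash
python3 -m crank '[{"dx":0.2,"dy":0,"dz":0.5,"twist":0},{"dx":0.2,"dy":0,"dz":0.4,"twist":0},{"dx":0,"dy":0,"dz":0,"twist":0},{"dx":0,"dy":0,"dz":0,"twist":0},{"dx":0,"dy":0,"dz":0,"twist":0}]' >/dev/null; python3 tgt.py && python3 -m crank '[{"dx":0.2,"dy":0,"dz":0.5,"twist":0},{"dx":0.2,"dy":0,"dz":0.4,"twist":0},{"dx":0,"dy":0,"dz":0,"twist":0},{"dx":0,"dy":0,"dz":0,"twist":0},{"dx":0,"dy":0,"dz":0,"twist":0}]' >/dev/null && python3 tgt.py
```

```text
t 18.93 rest-frame TCP mm [-66.9   0.6 156.1] xdir 5.42 F rest [-1.   0.2 -0.6] T [-0.08  0.43 -0.01]
```

```bash
python3 -m crank '[{"dx":-0.5,"dy":0,"dz":0.2,"twist":0},{"dx":-0.5,"dy":0,"dz":0.2,"twist":0},{"dx":-0.5,"dy":0,"dz":0.2,"twist":0},{"dx":0,"dy":0,"dz":0,"twist":0},{"dx":0,"dy":0,"dz":0,"twist":0}]' >/dev/null; python3 tgt.py; python3 -m crank '[{"dx":-0.5,"dy":0,"dz":0.2,"twist":0},{"dx":-0.5,"dy":0,"dz":0.2,"twist":0},{"dx":0,"dy":0,"dz":0,"twist":0},{"dx":0,"dy":0,"dz":0,"twist":0},{"dx":0,"dy":0,"dz":0,"twist":0}]' >/dev/null; python3 tgt.py
```

```text
t 19.35 rest-frame TCP mm [-68.2   0.7 155.5] xdir 5.42 F rest [-0.3 -0.2  0.1] T [ 0.01 -0.18 -0.04]
t 19.77 rest-frame TCP mm [-68.7   0.6 155.3] xdir 5.41 F rest [6.  1.  0.1] T [ 0.14 -1.18  0.03]
```

```bash
python3 -m crank '[{"dx":0.4,"dy":0,"dz":-0.1,"twist":0},{"dx":0.2,"dy":0,"dz":0,"twist":0},{"dx":0,"dy":0,"dz":0,"twist":0},{"dx":0,"dy":0,"dz":0,"twist":0},{"dx":0,"dy":0,"dz":0,"twist":0}]' >/dev/null; python3 tgt.py; python3 -m crank '[{"dx":0,"dy":0,"dz":0,"twist":0},{"dx":0,"dy":0,"dz":0,"twist":0},{"dx":0,"dy":0,"dz":0,"twist":0},{"dx":0,"dy":0,"dz":0,"twist":0},{"dx":0,"dy":0,"dz":0,"twist":0}]' 0.2; python3 tgt.py
python3 - <<'E'
from h import *
a=optics.capture("scene")[...,::-1]; cv2.imwrite("pics/scene7.png",a)
b=optics.capture("top")[...,::-1]; cv2.imwrite("pics/top7.png",b)
o=np.hstack([cv2.resize(a[200:340,360:480],(480,560),interpolation=cv2.INTER_CUBIC),np.vstack([cv2.resize(a[160:265,200:320],(320,280)),cv2.resize(b[190:295,80:200],(320,280))])])
cv2.imwrite("pics/c7.png",o)
E
```

```text
t 20.18 rest-frame TCP mm [-68.6   0.7 155.3] xdir 5.42 F rest [ 3.6 -1.   2.9] T [ 0.1  -0.78  0.05]
time: 20.6
tool_pos: [0.5461, 0.1872, 0.1548]
eef_rot: [3.138, 0.149, -0.001]
wrist_force: [0.1, -0.0, -0.1]
gripper_width: 0.0511
finger_force: 0.0
t 20.6 rest-frame TCP mm [-69.2   0.6 154.8] xdir 5.43 F rest [ 0.1 -0.  -0.1] T [ 0.05  0.   -0.  ]
```

View pics/c7.png

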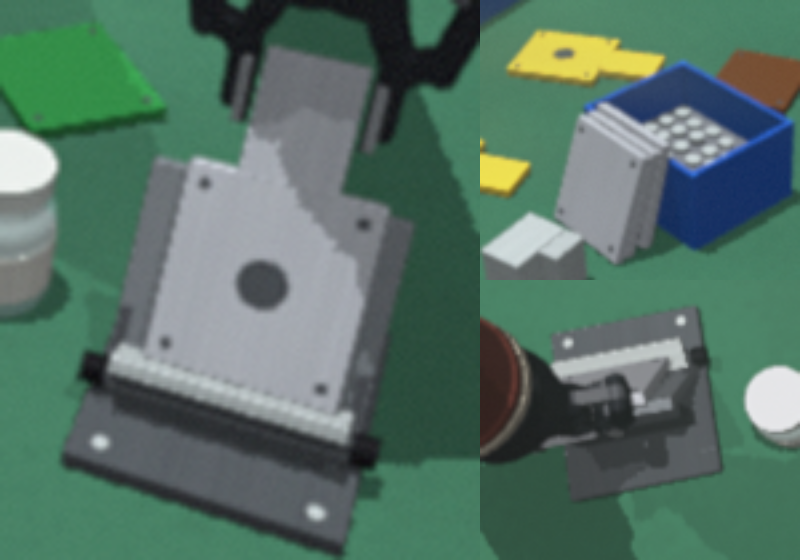

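The picture shows the plate on the ledge, centred and against the face, and the three plain plates still leaning on the bin. To make sure the foot is also home against the face, I clear the tongue, close the fingers, and nudge the plate's lower front lightly.

```bash
python3 -m crank '[{"dx":0,"dy":0,"dz":0,"twist":0},{"dx":0,"dy":0,"dz":0,"twist":0},{"dx":0,"dy":0,"dz":0,"twist":0},{"dx":0,"dy":0,"dz":0,"twist":0},{"dx":0,"dy":0,"dz":0,"twist":0}]' 1 >/dev/null; python3 tgt.py
python3 -m crank '[{"dx":0,"dy":0,"dz":-6,"twist":0},{"dx":0,"dy":0,"dz":-12,"twist":0},{"dx":0,"dy":0,"dz":-15,"twist":0},{"dx":0,"dy":0,"dz":-15,"twist":0},{"dx":0,"dy":0,"dz":-12,"twist":0}]' >/dev/null; python3 tgt.py
python3 -m crank '[{"dx":0,"dy":0,"dz":0,"twist":0},{"dx":20,"dy":0,"dz":0,"twist":0},{"dx":30,"dy":0,"dz":0,"twist":0},{"dx":30,"dy":0,"dz":0,"twist":0},{"dx":17,"dy":0,"dz":0,"twist":0}]' -1 >/dev/null; python3 tgt.py
python3 -m crank '[{"dx":0,"dy":0,"dz":0,"twist":0},{"dx":0,"dy":0,"dz":0,"twist":0},{"dx":0,"dy":0,"dz":0,"twist":0},{"dx":0,"dy":0,"dz":10,"twist":0},{"dx":0,"dy":0,"dz":20,"twist":0}]'; python3 tgt.py
```

```text
t 21.12 rest-frame TCP mm [-68.8   0.6 155. ] xdir 5.42 F rest [ 0.1 -1.   0.4] T [ 0.04 -0.01  0.05]
t 21.53 rest-frame TCP mm [-68.4   0.8 217.4] xdir 5.42 F rest [ 0.1  0.2 -0. ] T [ 0.07 -0.    0.01]
t 21.95 rest-frame TCP mm [ 3.040e+01 -1.000e-01  2.143e+02] xdir 5.35 F rest [-0.5  0.5 -0.3] T [-0.04 -0.    0.07]
time: 22.37
tool_pos: [0.6435, 0.1971, 0.1872]
eef_rot: [-3.137, -0.149, -0.007]
wrist_force: [0.5, 0.6, 0.3]
gripper_width: 0.0
finger_force: 0.0
t 22.37 rest-frame TCP mm [ 28.8   1.5 187.2] xdir 5.45 F rest [0.6 0.5 0.3] T [-0.02  0.   -0.01]
```

```bash
python3 -m crank '[{"dx":0,"dy":0,"dz":25,"twist":0},{"dx":0,"dy":0,"dz":30,"twist":0},{"dx":0,"dy":0,"dz":25,"twist":0},{"dx":0,"dy":0,"dz":15,"twist":0},{"dx":0,"dy":0,"dz":8,"twist":0}]' >/dev/null; python3 tgt.py
python3 -m crank '[{"dx":-4,"dy":0,"dz":0,"twist":0},{"dx":-6,"dy":0,"dz":0,"twist":0},{"dx":-6,"dy":0,"dz":0,"twist":0},{"dx":-3,"dy":0,"dz":0,"twist":0},{"dx":0,"dy":0,"dz":0,"twist":0}]' >/dev/null; python3 tgt.py
```

```text
t 22.78 rest-frame TCP mm [25.9  0.4 79. ] xdir 5.45 F rest [-0.7 -0.2  0.4] T [-0.03  0.04  0.01]
t 23.2 rest-frame TCP mm [ 8.9  1.1 83.4] xdir 5.45 F rest [-0.2  0.4  0.1] T [0.01 0.01 0.05]
```

```bash
sed -i 's/int(.*/int(s["wrist_force"]@X>1.6))/' tgt.py
python3 -m crank '[{"dx":-2,"dy":0,"dz":0.6,"twist":0},{"dx":-2,"dy":0,"dz":0.6,"twist":0},{"dx":-2,"dy":0,"dz":0.6,"twist":0},{"dx":-2,"dy":0,"dz":0,"twist":0},{"dx":0,"dy":0,"dz":0,"twist":0}]' >/dev/null; python3 tgt.py &&
python3 -m crank '[{"dx":-0.7,"dy":0,"dz":0,"twist":0},{"dx":-0.7,"dy":0,"dz":0,"twist":0},{"dx":-0.6,"dy":0,"dz":0,"twist":0},{"dx":0,"dy":0,"dz":0,"twist":0},{"dx":0,"dy":0,"dz":0,"twist":0}]' >/dev/null; python3 tgt.py &&
python3 -m crank '[{"dx":-0.7,"dy":0,"dz":0,"twist":0},{"dx":-0.7,"dy":0,"dz":0,"twist":0},{"dx":-0.6,"dy":0,"dz":0,"twist":0},{"dx":0,"dy":0,"dz":0,"twist":0},{"dx":0,"dy":0,"dz":0,"twist":0}]' >/dev/null && python3 tgt.py &&
python3 -m crank '[{"dx":-0.7,"dy":0,"dz":0,"twist":0},{"dx":-0.7,"dy":0,"dz":0,"twist":0},{"dx":-0.6,"dy":0,"dz":0,"twist":0},{"dx":0,"dy":0,"dz":0,"twist":0},{"dx":0,"dy":0,"dz":0,"twist":0}]' >/dev/null && python3 tgt.py
```

```text
File "tgt.py", line 5
    print(s["wrist_force"]@X>1.6))
                                 ^
SyntaxError: unmatched ')'
  File "tgt.py", line 5
    print(s["wrist_force"]@X>1.6))
                                 ^
SyntaxError: unmatched ')'
```

```bash
cat > tgt.py <<'E'
from h import *
import sys
s=arm.get_state(); L=np.array([.615,.193,.012]); a=np.radians(5.3); X=np.array([np.cos(a),np.sin(a),0]);Y=np.array([-X[1],X[0],0])
d=s["tool_pos"]-L; F=s["wrist_force"]
print(round(s["time"],2),(np.array([d@X,d@Y,d[2]+.012])*1e3).round(1),"F",np.round([F@X,F@Y,F[2]],1),"T",s["torque"].round(2)); sys.exit(int(F@X>1.6))
E
python3 tgt.py &&
python3 -m crank '[{"dx":-0.7,"dy":0,"dz":0,"twist":0},{"dx":-0.7,"dy":0,"dz":0,"twist":0},{"dx":-0.6,"dy":0,"dz":0,"twist":0},{"dx":0,"dy":0,"dz":0,"twist":0},{"dx":0,"dy":0,"dz":0,"twist":0}]' >/dev/null && python3 tgt.py &&
python3 -m crank '[{"dx":-0.7,"dy":0,"dz":0,"twist":0},{"dx":-0.7,"dy":0,"dz":0,"twist":0},{"dx":-0.6,"dy":0,"dz":0,"twist":0},{"dx":0,"dy":0,"dz":0,"twist":0},{"dx":0,"dy":0,"dz":0,"twist":0}]' >/dev/null && python3 tgt.py &&
python3 -m crank '[{"dx":-0.7,"dy":0,"dz":0,"twist":0},{"dx":-0.7,"dy":0,"dz":0,"twist":0},{"dx":-0.6,"dy":0,"dz":0,"twist":0},{"dx":0,"dy":0,"dz":0,"twist":0},{"dx":0,"dy":0,"dz":0,"twist":0}]' >/dev/null && python3 tgt.py
```

```text
23.62 [ 0.8  0.8 80.1] F [-0.2 -0.3 -0.1] T [0.02 0.03 0.01]
24.03 [-0.8  0.8 80.2] F [-0.3  0.  -0.1] T [0.01 0.05 0.  ]
24.45 [-2.6  0.7 80.4] F [ 1.8  0.5 -0.2] T [ 0.07 -0.37  0.03]
```

```bash

python3 -m crank '[{"dx":-0.5,"dy":0,"dz":0,"twist":0},{"dx":-0.5,"dy":0,"dz":0,"twist":0},{"dx":0,"dy":0,"dz":0,"twist":0},{"dx":0,"dy":0,"dz":0,"twist":0},{"dx":0,"dy":0,"dz":0,"twist":0}]' >/dev/null ; python3 tgt.py ;
python3 -m crank '[{"dx":-0.5,"dy":0,"dz":0,"twist":0},{"dx":-0.5,"dy":0,"dz":0,"twist":0},{"dx":0,"dy":0,"dz":0,"twist":0},{"dx":0,"dy":0,"dz":0,"twist":0},{"dx":0,"dy":0,"dz":0,"twist":0}]' >/dev/null ; python3 tgt.py
```

```text
24.87 [-3.7  0.7 80.3] F [ 2.1 -0.5 -0.1] T [ 0.04 -0.6   0.01]
25.28 [-5.   0.7 80.2] F [2.8 0.3 0.4] T [ 0.   -0.5   0.02]
```

```bash

python3 -m crank '[{"dx":-0.5,"dy":0,"dz":0,"twist":0},{"dx":-0.5,"dy":0,"dz":0,"twist":0},{"dx":0,"dy":0,"dz":0,"twist":0},{"dx":0,"dy":0,"dz":0,"twist":0},{"dx":0,"dy":0,"dz":0,"twist":0}]' >/dev/null ; python3 tgt.py ;
python3 -m crank '[{"dx":-0.5,"dy":0,"dz":0,"twist":0},{"dx":-0.5,"dy":0,"dz":0,"twist":0},{"dx":0,"dy":0,"dz":0,"twist":0},{"dx":0,"dy":0,"dz":0,"twist":0},{"dx":0,"dy":0,"dz":0,"twist":0}]' >/dev/null ; python3 tgt.py
```

```text
25.7 [-5.7  0.7 80.3] F [ 3.6  0.1 -1. ] T [ 0.04 -0.73 -0.04]
26.12 [-6.   0.7 80.6] F [ 5.7 -0.3 -1.1] T [ 0.15 -1.42  0.  ]
```

```bash

python3 -m crank '[{"dx":-0.5,"dy":0,"dz":0,"twist":0},{"dx":-0.3,"dy":0,"dz":0,"twist":0},{"dx":0,"dy":0,"dz":0,"twist":0},{"dx":0,"dy":0,"dz":0,"twist":0},{"dx":0,"dy":0,"dz":0,"twist":0}]' >/dev/null ; python3 tgt.py
python3 -m crank '[{"dx":1,"dy":0,"dz":0,"twist":0},{"dx":2,"dy":0,"dz":-0.5,"twist":0},{"dx":5,"dy":0,"dz":-1,"twist":0},{"dx":10,"dy":0,"dz":0,"twist":0},{"dx":12,"dy":0,"dz":0,"twist":0}]' >/dev/null ; python3 tgt.py
python3 -m crank '[{"dx":10,"dy":0,"dz":0,"twist":0},{"dx":15,"dy":0,"dz":-20,"twist":0},{"dx":10,"dy":0,"dz":-30,"twist":0},{"dx":0,"dy":0,"dz":-40,"twist":0},{"dx":0,"dy":0,"dz":-40,"twist":0}]' >/dev/null ; python3 tgt.py
python3 -m crank '[{"dx":0,"dy":30,"dz":-10,"twist":0},{"dx":0,"dy":40,"dz":0,"twist":0},{"dx":0,"dy":40,"dz":0,"twist":0},{"dx":0,"dy":30,"dz":0,"twist":0},{"dx":0,"dy":0,"dz":0,"twist":0}]' >/dev/null ; python3 tgt.py
python3 - <<'E'
from h import *
L=np.array([.615,.193,.012]); a=np.radians(5.3); X=np.array([np.cos(a),np.sin(a),0]);Y=np.array([-X[1],X[0],0])
n=X*np.cos(.45)+[0,0,np.sin(.45)];u=-X*np.sin(.45)+[0,0,np.cos(.45)]
im=optics.capture("scene")[...,::-1]; cv2.imwrite("pics/scene8.png",im)
b=optics.capture("top")[...,::-1]; cv2.imwrite("pics/top8.png",b)
old=cv2.imread("pics/scene7.png"); d=cv2.absdiff(im,old).max(2)
print("diff px rest",(d[235:310,385:470]>40).sum(),"stack",(d[180:270,215:275]>40).sum(),"block",(d[240:275,198:245]>40).sum(),"jar",(d[233:278,343:376]>40).sum(),"housing",(d[283:350,262:330]>40).sum())
# bright plate contour corners vs predicted for a flat plate
g=cv2.cvtColor(im,cv2.COLOR_BGR2GRAY)
for l in (.022,.025):
  print(l,[proj("scene",L+n*.010+u*(l+h)+Y*w).round(1).tolist() for h,w in((0.1,-.045),(.1,.045),(.16,-.023),(.16,.023))])
old0=cv2.imread("pics/scene.png"); m=(cv2.absdiff(im,old0).max(2)>30).astype(np.uint8); m[:,:385]=0;m[:200]=0;m[310:]=0;m[:,475:]=0
c=max(cv2.findContours(m,0,2)[0],key=cv2.contourArea); print(cv2.approxPolyDP(c,2,True)[:,0].tolist())
t0=cv2.imread("pics/top.png"); print("top stack gray:",[int(((q[188:222,280:332].max(2).astype(int)-q[188:222,280:332].min(2)<25)&(q[188:222,280:332].min(2)>130)).sum()) for q in(t0,b)])
E
```

```text
26.53 [-6.2  0.7 80.8] F [ 8.1 -0.5 -2.3] T [ 0.22 -1.81 -0.03]
26.95 [21.9  1.  81.6] F [0.4 0.6 0. ] T [-0.01 -0.02 -0.  ]
27.37 [ 56.7   0.7 211.7] F [ 1.4 -0.3  1.1] T [-0.01 -0.08  0.03]
27.78 [  57.5 -149.2  221.2] F [ 0.4 -1.5 -0.8] T [-0.03 -0.03 -0.  ]
diff px rest 2168 stack 0 block 0 jar 34 housing 0
0.022 [[407.0, 239.7], [456.9, 252.6], [426.4, 211.9], [452.5, 217.8]]
0.025 [[407.4, 238.2], [457.3, 251.0], [426.8, 210.3], [452.9, 216.2]]
[[399, 200], [392, 211], [387, 213], [385, 229], [401, 226], [402, 230], [385, 233], [385, 288], [397, 243], [402, 241], [405, 244], [407, 239], [418, 244], [419, 266], [428, 264], [433, 271], [427, 278], [419, 275], [420, 293], [444, 299], [455, 257], [453, 254], [457, 252], [445, 247], [452, 217], [429, 211], [432, 204], [440, 206], [442, 200]]
top stack gray: [752, 807]
```

The plate's measured corners, (407,239), (457,252) and (452,217), match the prediction for a plate flat on the face within about half a pixel. The stack, block and housing are unchanged, so I hand in.

```bash
python3 -c "
from plant import arm
print(arm.job_done())"
```

```text
the job is handed in; nothing more can be done
None
```

The tongued plate stands tongue up on the ledge, flat against the face and centred, and released; the three plain plates still lean on the bin. I handed the job in at about 28 s, and no verdict came back.

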